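Rake two spindle hubs out from under the low wire rack

TASK

Two brass spindle hubs are lying under the low wire rack. Use the long-handled orange scoop to draw both of them out onto the open bench in front of the rack's yellow-edged mouth, upright and fully clear of the rack, without striking the rack and without touching the hubs with the gripper. Finish with the scoop set down flat on the bench.

Things in the scene. Friction and masses are not known exactly. Their poses are not given: they have to be found in the camera images.
- hub_a_mid (a point): First brass hub, on the bench under the rack: a disc 36 mm across with a 20 mm boss on top, 15 mm high, 60 g. The point is its centre, 7.5 mm up; z axis up. Both brass hubs lie in one half (left or right varies) of the space under the rack; two black plastic ones of the same shape in the other half are not wanted.
- hub_b_mid (a point): Second brass hub, like the first, 40 to 56 mm deeper in under the rack and at most 15 mm off to its side.
- scoop_grip (a point): Drag scoop, 0.25 kg, on the bench. Point: centre of its black grip, 26 (x) x 80 (y) x 46 mm, 23 mm up; z up. A 12 mm wide handle runs to +y, 23 to 33 mm above the underside. Orange head, no floor or roof, open to the grip: end blade 100 wide, 32 high, inner face at y = 280 mm, 4 thick; cheeks 24 high, 92 apart inside, from y = 216 mm to the blade. Pulled with blade beyond hubs, it drags them.
- rack: Low wire rack, fixed: 352 (x) x 200 mm (y). Origin on the bench under its middle, z up. Its open mouth is its -y edge (y = -104 mm), a yellow rail 82 to 104 mm above the bench; frame and thin cross wires behind it, undersides 86 mm up or more, make the overhang. Legs only at the corners, x = +-170, y = +-98 mm, feet 22 mm across.

How it is judged:
By the outcome, as a careful person would: the job done as asked, in the order asked, and still so for the second after the job is handed in, with the robot touching nothing.
It also fails if it takes over 48 s, if anything falls off the work surface, if the arm or the gripper's body presses on something with over 40 N, if the wrist force passes 120 N, or if a joint passes its speed limit or range.

ROBOT

A 7-joint arm with a two-finger parallel gripper is mounted at the origin on the work surface. World frame = base frame: x ahead of the robot, y to its left, z up, the work surface at z = 0. Lengths are in m, angles in rad, forces in N, time in s.
With the tool pointing down it reaches from about 0.4 to 0.85 m from the base axis. Payload 10.4 kg.
Tool frame: the origin (TCP) lies midway between the tips of the shut fingers; the grasp point (between the pads) lies 19 mm behind it; y points along the fingers, z is the direction in which the jaws open and shut, and the axes are right-handed (so a half turn about y gives the same grasp; the last joint's range is limited). The gripper opens to 87 mm and grips with 3 to 60 N. Pads are 19 mm wide; open, the fingers measure 117 mm over their backs; the gripper's body (75 mm by 190 mm) begins 51 mm behind the grasp point.
Start: joints at [-1.234, 0.332, -0.065, 1.46, 0.022, 1.35, -0.088], TCP at [0.22, 0.585, 0.223] pointing down, gripper open.
Joint ranges: [-2.6, 2.6], [-0.5, 2.12], [-1.47, 1.34], [0.16, 2.42], [-1.27, 4.41], [0.06, 2.06], [-2.6, 2.6]. Speed limits (rad/s): [2.22, 2.22, 2.79, 2.79, 3.14, 3.14, 3.14].

INTERFACE

Orientations are given as a unit quaternion [x, y, z, w].
In Python, from rig import env gives the robot as it stands.
- The arm moves only by the shell command python3 -m pendant 'ROWS' [OPENING] [FORCE]. ROWS is JSON, a list of rows, each a list of 6 numbers: the shift along the tool's x, y, z as a fraction of full scale, then the turn, a rotation vector about the tool's x, y, z as a fraction of full scale. A call has 1 to 12 rows; each row shifts and turns the commanded pose from where the row before left it, along the tool's axes as they then stand; what a row does not reach is not made up. Full scale, the value 1, is 200 mm for a shift and 45 degrees for a turn. A row lasts 1/8 s, in which the tool goes at most 62.5 mm and 10.7 degrees, less where a joint would pass 70% of its speed; a pose out of reach is approached as far as the arm can. A call with a number of a shift or a turn outside -1 to 1 is refused whole. A call with a gripper value outside its range is refused whole. OPENING is the finger opening in mm, from 0 to 87, set as the call begins (- or left out, the last holds). The fingers move at their own pace and stop on an object; FORCE is the grip in N (left out, the last holds). Time passes only in rows, so rows that do not move let the fingers close. It gives the time, the measured TCP pose, the force and the opening at its end, in the units of the state.
- env.get_state(): the state, without advancing time (a new reading comes with each control period).
- env.snapshot(name): name is "scene" or "top"; returns a dict with "frame" (420x560x3 uint8, blue, green, red), "intrinsics" (3x3 intrinsics, pixels), "k1" (the pictures are not rectified: a ray, as slopes to the right and down, at radius r is drawn at 1 + k1 r^2 times it, then the intrinsics apply), "xyz" and "orientation" of the camera in the world. Camera axes: x right, y up, looking along -z (the intrinsics and any distortion apply to the point x, -y, -z); pixel columns grow to the right and rows downward; lengths in m; the calibration is good to about 2 mm. A picture is of the moment at which its call begins. There is no depth.
- env.sign_off(): hands the job in, once; it reports no verdict.
The state is a dict: "time_s": time; "joint_positions": joint angles; "qvel": joint speeds; "effort": joint torques, N m; "tcp_pos": TCP position; "eef_rot": TCP orientation; "ft_force": force on the tool from outside, world axes, zero at the start; "wrist_torque": the same for the moment, N m; "grip_width": finger opening in m.
Only numpy, scipy, OpenCV 4.12 (cv2) and the standard library are available. Lean on these libraries where they do the work, as an engineer would, in place of code of your own. Each camera call takes 0.05 s, during which the arm holds its last target. There are 200 camera calls.

## Working session

There is one attempt and no reset: what is moved stays moved. The work goes in short steps, Python scripts to look and compute and a shell command to move; the robot and the scene stay as the last step left them, time stands still between calls to the robot, and variables do not carry over. Pictures are saved under pics/ and viewed, on a budget of 10 in all, crops included, one or two more only if the job needs it, and the job is handed in when it is done.

```bash
mkdir -p pics; cat > h.py <<'E'
import numpy as np, cv2
from scipy.spatial.transform import Rotation as R
from rig import env
def snap(cam,name):
    s=env.snapshot(cam); cv2.imwrite(f'pics/{name}.png',s['frame']); np.save(f'pics/{name}.npy',{k:v for k,v in s.items()},allow_pickle=True); return s
def load(name): return np.load(f'pics/{name}.npy',allow_pickle=True).item()
def ray(s,u,v,z):
    K=np.array(s['intrinsics']); k=s['k1']
    d=np.array([(u-K[0,2])/K[0,0],(v-K[1,2])/K[1,1]]); p=d.copy()
    for _ in range(30): p=d/(1+k*(p@p))
    w=R.from_quat(s['orientation']).apply([p[0],-p[1],-1]); o=np.array(s['xyz'])
    return o+w*(z-o[2])/w[2]
def proj(s,P):
    c=R.from_quat(s['orientation']).inv().apply(np.array(P)-s['xyz']); p=np.array([c[0],-c[1]])/-c[2]
    p=p*(1+s['k1']*(p@p)); K=np.array(s['intrinsics']); return K[0,0]*p[0]+K[0,2],K[1,1]*p[1]+K[1,2]
E
python3 - <<'E'
from h import *
a=snap('scene','s0');b=snap('top','t0')
for s in(a,b): print(s['xyz'],s['orientation'],s['intrinsics'],s['k1'])
st=env.get_state(); print(st['tcp_pos'],R.from_quat(st['eef_rot']).as_matrix().round(3),st['time_s'])
E
```

```text
[ 1.17838177 -0.17841775  0.50820334] [0.37153192 0.26690764 0.52794368 0.71554162] [[401.68650301   0.         284.39246752]
 [  0.         401.68650301 204.27250413]
 [  0.           0.           1.        ]] -0.0037228281276839334
[0.53043282 0.018948   0.8570669 ] [-0.03051568  0.01860977  0.71116519 -0.70211576] [[394.95577971   0.         276.15564215]
 [  0.         394.95577971 207.87064808]
 [  0.           0.           1.        ]] -0.036849030546785
[0.21993135 0.58465501 0.22183109] [[ 0.936 -0.     0.352]
 [-0.352 -0.001  0.936]
 [ 0.    -1.    -0.001]] 0.1
```

View pics/s0.png

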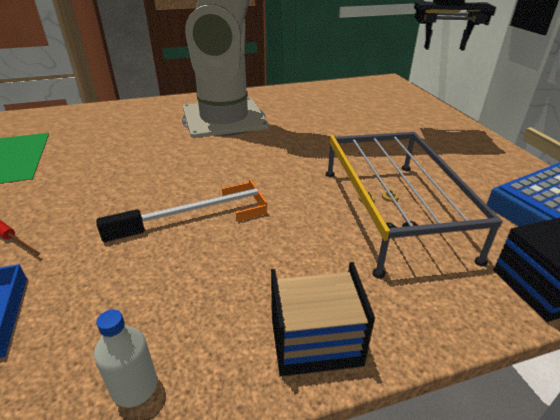

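View pics/t0.png

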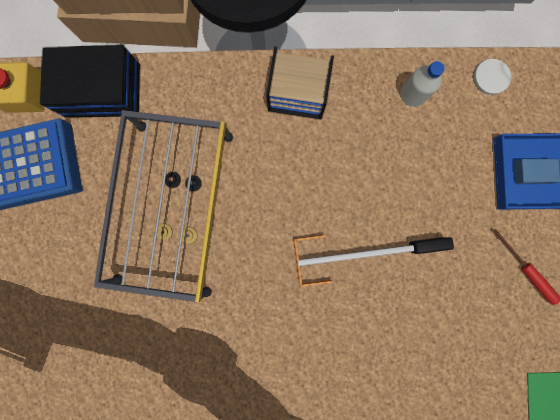

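The top view shows the rack at about (97–228, 112–300), the brass hubs near (165,232) and (190,235), and the scoop from its blade at (299,262) to its grip at (432,245). I'll enlarge this to read it more accurately.

```bash
python3 - <<'E'
from h import *
f=cv2.imread('pics/t0.png')
a=cv2.resize(f[205:310,90:230],None,fx=4,fy=4,interpolation=cv2.INTER_CUBIC) # 560x420
b=cv2.resize(f[225:295,285:465],None,fx=4,fy=4,interpolation=cv2.INTER_CUBIC)[:, :720]
c=np.zeros((600,800,3),np.uint8); 
a=cv2.resize(f[215:305,90:230],None,fx=3.5,fy=3.5,interpolation=cv2.INTER_CUBIC)
c[:315,:490]=a; c[318:598,:720]=b
cv2.imwrite('pics/c0.png',c)
E
```

```text
(no output)
```

View pics/c0.png

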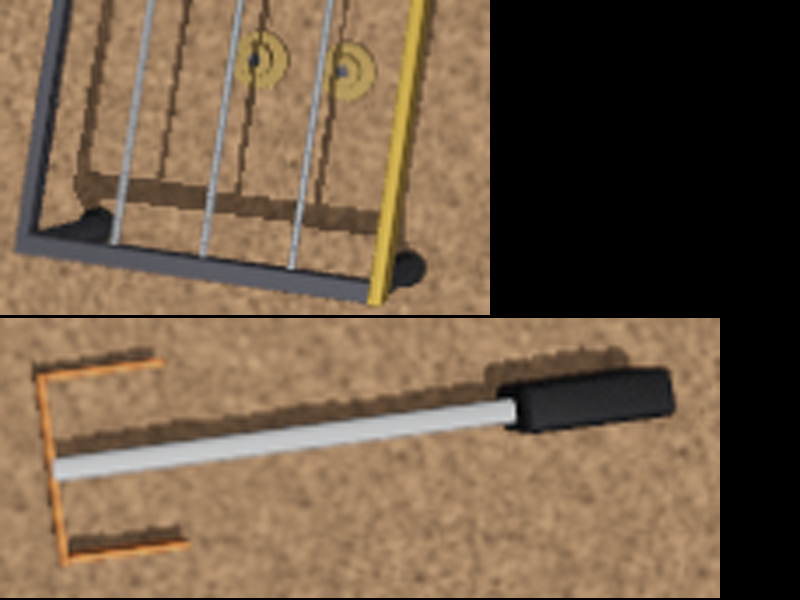

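```bash
python3 - <<'E'
from h import *
s=load('t0')
P=lambda n,u,v,z: print(n,ray(s,u,v,z)[:2].round(4)) or ray(s,u,v,z)[:2]
A=P('hubA',190,235.3,.008);B=P('hubB',164.2,232.2,.008)
g=P('grip',434.2,245.75,.046); c1=P('c1',294.5,239.5,.032);c2=P('c2',301.2,286,.032)
h1=P('h1',298.75,262.5,.033);h2=P('h2',413.75,248.25,.033)
d=h1-h2; print('heading',np.degrees(np.arctan2(d[1],d[0])), 'grip->blade',np.linalg.norm((c1+c2)/2-g), np.linalg.norm(c1-c2))
d=(c1+c2)/2-g;print(np.degrees(np.arctan2(d[1],d[0])))
r1=P('railnear',198.5,300.5,.104);r2=P('railfar',222.5,124,.104)
k1=P('backnear',97,286,.104);k2=P('backfar',123.5,114,.104)
m=(r1+r2)/2;k=(k1+k2)/2
print('rack centre',(m+k)/2,'axis +y',np.degrees(np.arctan2(*(k-m)[::-1])),'len',np.linalg.norm(r1-r2),np.linalg.norm(k-m))
for v in (r1-r2,k1-k2): print(np.degrees(np.arctan2(-v[1],-v[0])))
s=load('s0')
print([proj(s,[*p,.0075]) for p in(A,B)],proj(s,[*g,.046]))
E
```

```text
hubA [0.5328 0.2195]
hubB [0.5401 0.2758]
grip [ 0.505  -0.2898]
c1 [ 0.5214 -0.0049]
c2 [ 0.4254 -0.0173]
h1 [ 0.4738 -0.0129]
h2 [ 0.5001 -0.252 ]
heading 96.26918790599247 grip->blade 0.2805364574618363 0.0968503111103851
96.47267732997528
railnear [0.4091 0.1805]
railfar [0.7482 0.1339]
backnear [0.4373 0.3768]
backfar [0.7726 0.3302]
rack centre [0.5918038  0.25535726] axis +y 82.36587202838622 len 0.34233717253500084 0.1980114672028927
-7.824704385686537
-7.911159525943598
[(np.float64(365.87742982632193), np.float64(195.87089740439512)), (np.float64(390.0689771309135), np.float64(193.58394807359457))] (np.float64(119.49830696680709), np.float64(214.47466106796242))
```

Rack yaw is about -7.8°, both hubs sit at rack x of about -54 mm, and hub B at rack y of about +13 mm. First I'll turn the jaws by +63° about tool y.

```bash
python3 -m pendant '[[0,0,0,0,0.2,0],[0,0,0,0,0.2,0],[0,0,0,0,0.2,0],[0,0,0,0,0.2,0],[0,0,0,0,0.2,0],[0,0,0,0,0.2,0],[0,0,0,0,0.2,0]]' 87
python3 -m pendant '[[0.23,0,0.131,0,0,0],[0.23,0,0.131,0,0,0],[0.23,0,0.131,0,0,0],[0.23,0,0.131,0,0,0],[0.23,0,0.131,0,0,0],[0.23,0,0.131,0,0,0],[0.23,0,0.131,0,0,0],[0.23,0,0.131,0,0,0],[0.23,0,0.131,0,0,0],[0,0,0,0,0,0]]'
cat > st.py <<'E'
from h import *
s=env.get_state();r=R.from_quat(s['eef_rot']).as_matrix()
print(round(s['time_s'],2),'tcp',np.round(s['tcp_pos'],4),'x',r[:,0].round(3),'y',r[:,1].round(3),'z',r[:,2].round(3),'f',np.round(s['ft_force'],1),'w',round(s['grip_width'],4),'q',np.round(s['joint_positions'],2))
E
python3 st.py
```

```text
time_s: 0.98
tcp_pos: [0.22, 0.5848, 0.2221]
eef_rot: [0.526, -0.473, 0.473, -0.526]
ft_force: [0.1, -0.7, -1.3]
grip_width: 0.087
time_s: 2.22
tcp_pos: [0.5024, 0.1953, 0.2224]
eef_rot: [0.526, -0.473, 0.474, -0.525]
ft_force: [-0.3, 0.2, -0.6]
grip_width: 0.0866
2.23 tcp [0.5024 0.1953 0.2224] x [ 0.104 -0.995  0.001] y [ 0.001 -0.001 -1.   ] z [0.995 0.104 0.   ] f [-0.3  0.2 -0.6] w 0.0866 q [-0.83  0.14  0.41  1.71 -0.06  1.3  -0.3 ]
```

```bash
python3 -m pendant '[[0.268,0,-0.0266,0,0,0],[0.268,0,-0.0266,0,0,0],[0.268,0,-0.0266,0,0,0],[0.268,0,-0.0266,0,0,0],[0.268,0,-0.0266,0,0,0],[0.268,0,-0.0266,0,0,0],[0.268,0,-0.0266,0,0,0],[0.268,0,-0.0266,0,0,0],[0.268,0,-0.0266,0,0,0],[0,0.2,0,0,0,0],[0,0.2,0,0,0,0],[0,0,0,0,0,0]]'
python3 - <<'E'
from h import *
import st
s=snap('top','t1');s2=snap('scene','s1')
c=np.zeros((600,800,3),np.uint8)
c[:280,:800]=cv2.resize(s['frame'][215:285,285:485],None,fx=4,fy=4,interpolation=cv2.INTER_CUBIC)
c[285:,:500]=cv2.resize(s2['frame'][140:280,40:290],None,fx=2,fy=2)[:315] if False else np.pad(cv2.resize(s2['frame'][130:280,40:290],None,fx=2,fy=2),((0,15),(0,0),(0,0)))
cv2.imwrite('pics/c1.png',c)
E
```

```text
time_s: 3.72
tcp_pos: [0.5051, -0.2831, 0.1399]
eef_rot: [0.528, -0.473, 0.469, -0.527]
ft_force: [-0.8, 0.1, 1.4]
grip_width: 0.0864
3.73 tcp [ 0.5051 -0.2831  0.1399] x [ 0.112 -0.994 -0.003] y [-0.005  0.002 -1.   ] z [ 0.994  0.112 -0.005] f [-0.8  0.1  1.4] w 0.0864 q [-0.19  0.36  0.77  1.72 -0.27  1.17  0.76]
```

View pics/c1.png

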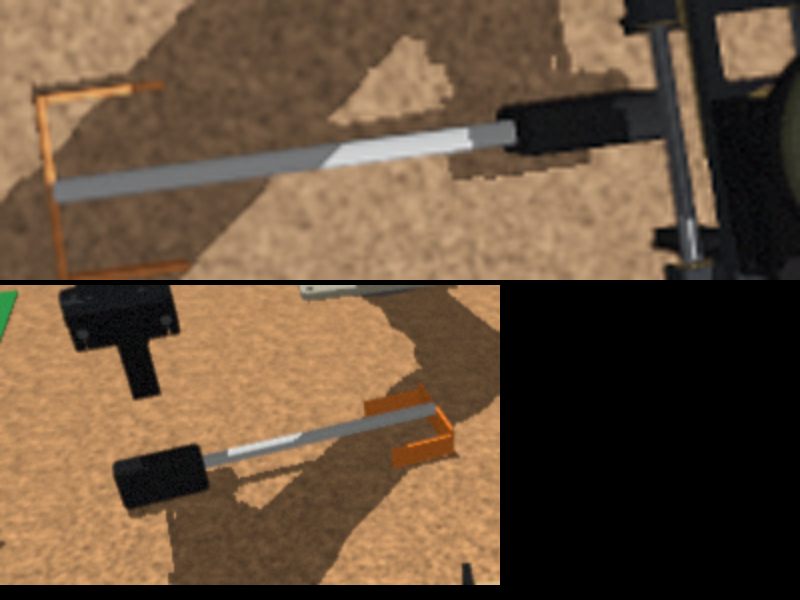

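Fingers are aligned over the grip. I'll grasp about 20 mm forward of the grip centre to reduce the head's moment.

```bash
python3 -m pendant '[[-0.065,0.2,0,0,0,0],[0,0.2,0,0,0,0],[0,0.15,0,0,0,0],[0,0.08,0,0,0,0],[0,0.025,0,0,0,0],[0,0,0,0,0,0]]'
python3 -m pendant '[[0,0,0,0,0,0],[0,0,0,0,0,0],[0,0,0,0,0,0],[0,0,0,0,0,0],[0,0,0,0,0,0],[0,0,0,0,0,0],[0,0,0,0,0,0],[0,0,0,0,0,0]]' 0 60
python3 st.py
```

```text
time_s: 4.58
tcp_pos: [0.5058, -0.2723, 0.0126]
eef_rot: [-0.527, 0.471, -0.472, 0.527]
ft_force: [0.3, -0.5, -0.5]
grip_width: 0.0871
time_s: 5.58
tcp_pos: [0.5048, -0.2721, 0.0115]
eef_rot: [0.527, -0.472, 0.471, -0.527]
ft_force: [-1.2, -1.0, 1.2]
grip_width: 0.0258
5.58 tcp [ 0.5048 -0.2721  0.0115] x [ 0.111 -0.994 -0.   ] y [-0.  0. -1.] z [ 0.994  0.111 -0.   ] f [-1.2 -1.   1.2] w 0.0258 q [-0.14  0.51  0.68  1.84 -0.4   0.93  0.84]
```

```bash
python3 -m pendant '[[0,-0.05,0,0,0,0],[0,-0.05,0,0,0,0],[0,-0.05,0,0,0,0],[0,0,0,0,0,0],[0,0,0,0,0,0],[0,0,0,0,0,0]]'
python3 - <<'E'
from h import *
import st
s=snap('top','t2');s2=snap('scene','s2')
c=np.zeros((600,800,3),np.uint8)
c[:240,:720]=cv2.resize(s['frame'][225:305,285:525],None,fx=3,fy=3,interpolation=cv2.INTER_CUBIC)
c[245:595,:700]=cv2.resize(s2['frame'][150:250,80:280],None,fx=3.5,fy=3.5,interpolation=cv2.INTER_CUBIC)
cv2.imwrite('pics/c2.png',c)
E
```

```text
time_s: 6.32
tcp_pos: [0.5048, -0.2719, 0.0412]
eef_rot: [0.527, -0.472, 0.471, -0.527]
ft_force: [0.3, 0.0, -2.4]
grip_width: 0.0256
6.33 tcp [ 0.5048 -0.2719  0.0412] x [ 0.111 -0.994 -0.   ] y [-0.001  0.    -1.   ] z [ 0.994  0.111 -0.001] f [ 0.3  0.  -2.4] w 0.0256 q [-0.16  0.47  0.71  1.82 -0.36  0.98  0.81]
```

View pics/c2.png

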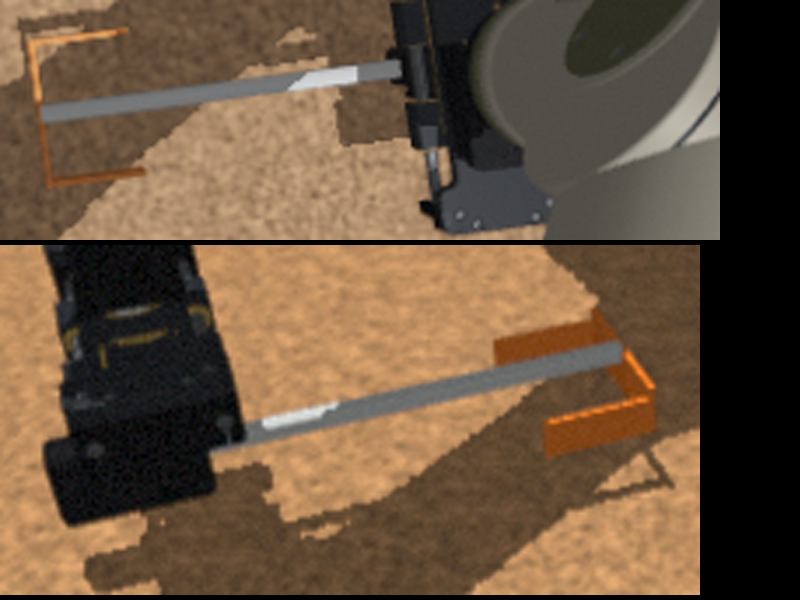

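```bash
python3 - <<'E'
from h import *
s=load('s2'); t=load('t2')
print('meas top corners', (285+28/3,225+40/3),(285+50/3,225+187/3),'scene',(267.1,190.9))
for dz in (-.02,-.01,0,.01):
  z=.0617+dz
  print(dz,np.round(proj(s,[.5214,-.0049,z]),1),np.round(proj(t,[.5214,-.0049,z]),1),np.round(proj(t,[.4254,-.0173,z]),1))
# same point before
print(np.round(proj(load('s0'),[.5214,-.0049,.032]),1))
E
```

```text
meas top corners (294.3333333333333, 238.33333333333334) (301.6666666666667, 287.3333333333333) scene (267.1, 190.9)
-0.02 [266.6 196.7] [294.6 239.6] [301.4 286.6]
-0.01 [266.5 192.7] [294.8 239.6] [301.7 287.2]
0 [266.5 188.6] [294.9 239.7] [301.9 287.9]
0.01 [266.4 184.4] [295.1 239.7] [302.1 288.6]
[266.7 200.6]
```

Lifted about 30 mm with a very slight droop and no slip. Next: raise 6 mm more, turn to the rack's axis, shift onto the hub line and stop short of the mouth.

```bash
python3 -m pendant '[[0,-0.03,0,0,0.105,0],[0,0,0,0,0.105,0],[0,0,0,0,0.105,0],[0,0,-0.1,0,0,0],[0,0,-0.087,0,0,0],[-0.12,0,0,0,0,0],[-0.16,0,0,0,0,0],[-0.16,0,0,0,0,0],[-0.16,0,0,0,0,0],[-0.12,0,0,0,0,0],[-0.05,0,0,0,0,0],[0,0,0,0,0,0]]'
python3 - <<'E'
from h import *
import st
s=snap('top','t3');s2=snap('scene','s3')
c=np.zeros((600,800,3),np.uint8)
c[:400,:600]=cv2.resize(s['frame'][165:305,90:300],None,fx=2.857,fy=2.857,interpolation=cv2.INTER_CUBIC)[:400,:600]
c[402:600,:800]=cv2.resize(s2['frame'][130:229,130:530],None,fx=2,fy=2,interpolation=cv2.INTER_CUBIC)
cv2.imwrite('pics/c3.png',c)
E
```

```text
time_s: 7.92
tcp_pos: [0.4889, -0.1144, 0.0475]
eef_rot: [0.465, -0.533, 0.533, -0.465]
ft_force: [0.6, -0.3, -2.4]
grip_width: 0.0255
7.92 tcp [ 0.4889 -0.1144  0.0475] x [-0.135 -0.991  0.   ] y [-0. -0. -1.] z [ 0.991 -0.135 -0.   ] f [ 0.6 -0.3 -2.4] w 0.0255 q [-0.55  0.31  0.78  2.   -0.27  0.93  0.24]
```

View pics/c3.png

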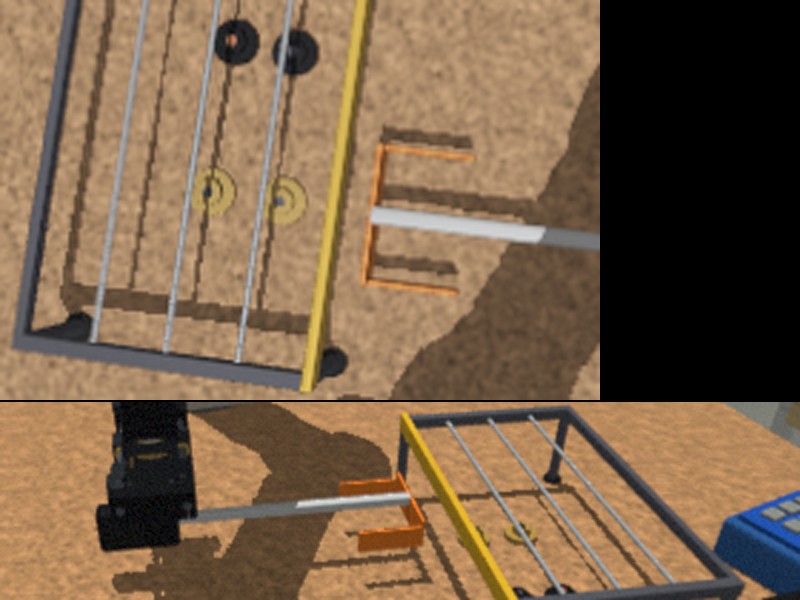

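```bash
python3 - <<'E'
from h import *
s=load('s3');t=load('t3')
for z in (.02,.03,.04,.05,.06,.07): print(z,np.round((np.array(proj(s,[.5722,.1397,z]))-[130,130])*2+[0,402],0))
for a,b in ((382,146),(367,283)): print(ray(t,90+a/2.857,165+b/2.857,.064).round(4))
E
```

```text
0.02 [421. 557.]
0.03 [422. 549.]
0.04 [423. 541.]
0.05 [424. 533.]
0.06 [425. 525.]
0.07 [426. 516.]
[0.5705 0.1379 0.064 ]
[0.4746 0.1488 0.064 ]
```

```bash
python3 -m pendant '[[-0.07,0,0,0,0,0],[-0.11,0,0,0,0,0],[-0.11,0,0,0,0,0],[-0.11,0,0,0,0,0],[-0.11,0,0,0,0,0],[-0.11,0,0,0,0,0],[-0.11,0,0,0,0,0],[-0.08,0,0,0,0,0],[-0.043,0,0,0,0,0],[0,0,0,0,0,0],[0,0,0,0,0,0]]'
python3 - <<'E'
from h import *
import st
s=snap('top','t4');s2=snap('scene','s4')
c=np.zeros((600,800,3),np.uint8)
c[:400,:600]=cv2.resize(s['frame'][165:305,90:300],None,fx=2.857,fy=2.857,interpolation=cv2.INTER_CUBIC)[:400,:600]
c[402:600,:800]=cv2.resize(s2['frame'][130:229,130:530],None,fx=2,fy=2,interpolation=cv2.INTER_CUBIC)
cv2.imwrite('pics/c4.png',c)
E
```

```text
time_s: 9.4
tcp_pos: [0.5119, 0.0538, 0.0475]
eef_rot: [0.465, -0.533, 0.533, -0.464]
ft_force: [-0.3, -1.4, -2.9]
grip_width: 0.0255
9.4 tcp [0.5119 0.0538 0.0475] x [-0.137 -0.991  0.   ] y [-0. -0. -1.] z [ 0.991 -0.137 -0.   ] f [-0.3 -1.4 -2.9] w 0.0255 q [-0.81  0.32  0.71  1.97 -0.26  0.94 -0.11]
```

View pics/c4.png

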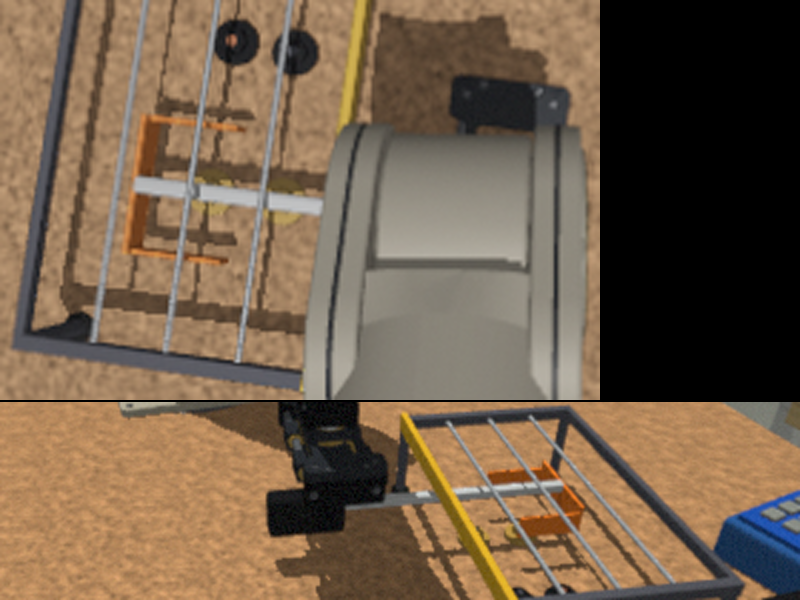

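The blade is over clear bench beyond hub B, with both hubs between the cheeks. Now lowering.

```bash
python3 -m pendant '[[0,0.04,0,0,0,0],[0,0.04,0,0,0,0],[0,0.04,0,0,0,0],[0,0.03,0,0,0,0],[0,0.02,0,0,0,0],[0,0.01,0,0,0,0],[0,0,0,0,0,0],[0,0,0,0,0,0]]'
python3 -m pendant '[[0.03,0,0,0,0,0],[0.04,0,0,0,0,0],[0.04,0,0,0,0,0],[0.04,0,0,0,0,0],[0.03,0,0,0,0,0],[0,0,0,0,0,0]]'
python3 st.py
```

```text
time_s: 10.5
tcp_pos: [0.5121, 0.0547, 0.0117]
eef_rot: [0.465, -0.533, 0.533, -0.465]
ft_force: [0.4, 0.3, -2.4]
grip_width: 0.0256
time_s: 11.25
tcp_pos: [0.5071, 0.0184, 0.0116]
eef_rot: [0.465, -0.533, 0.533, -0.465]
ft_force: [0.2, -0.5, -2.5]
grip_width: 0.0259
11.25 tcp [0.5071 0.0184 0.0116] x [-0.136 -0.991 -0.   ] y [ 0.  0. -1.] z [ 0.991 -0.136  0.   ] f [ 0.2 -0.5 -2.5] w 0.0259 q [-0.73  0.37  0.69  2.01 -0.31  0.86 -0.  ]
```

```bash
python3 -m pendant '[[0,0.006,0,0,0,0],[0,0,0,0,0,0]]'
python3 -m pendant '[[0.03,0,0,0,0,0],[0.05,0,0,0,0,0],[0.06,0,0,0,0,0],[0.06,0,0,0,0,0],[0.06,0,0,0,0,0],[0.06,0,0,0,0,0],[0.06,0,0,0,0,0],[0.05,0,0,0,0,0],[0,0,0,0,0,0]]'
python3 - <<'E'
from h import *
import st
s=snap('top','t5');s2=snap('scene','s5')
c=np.zeros((600,800,3),np.uint8)
c[:400,:600]=cv2.resize(s['frame'][165:305,90:300],None,fx=2.857,fy=2.857,interpolation=cv2.INTER_CUBIC)[:400,:600]
c[402:600,:800]=cv2.resize(s2['frame'][130:229,130:530],None,fx=2,fy=2,interpolation=cv2.INTER_CUBIC)
cv2.imwrite('pics/c5.png',c)
E
```

```text
time_s: 11.5
tcp_pos: [0.5072, 0.0187, 0.0114]
eef_rot: [-0.465, 0.533, -0.533, 0.465]
ft_force: [-7.8, -2.7, 17.6]
grip_width: 0.0258
time_s: 12.62
tcp_pos: [0.497, -0.0661, 0.0114]
eef_rot: [0.464, -0.532, 0.533, -0.466]
ft_force: [-0.5, 0.1, 9.3]
grip_width: 0.0255
12.62 tcp [ 0.497  -0.0661  0.0114] x [-0.135 -0.991 -0.001] y [ 0.003  0.001 -1.   ] z [ 0.991 -0.135  0.003] f [-0.5  0.1  9.3] w 0.0255 q [-0.59  0.36  0.72  2.03 -0.32  0.86  0.18]
```

View pics/c5.png

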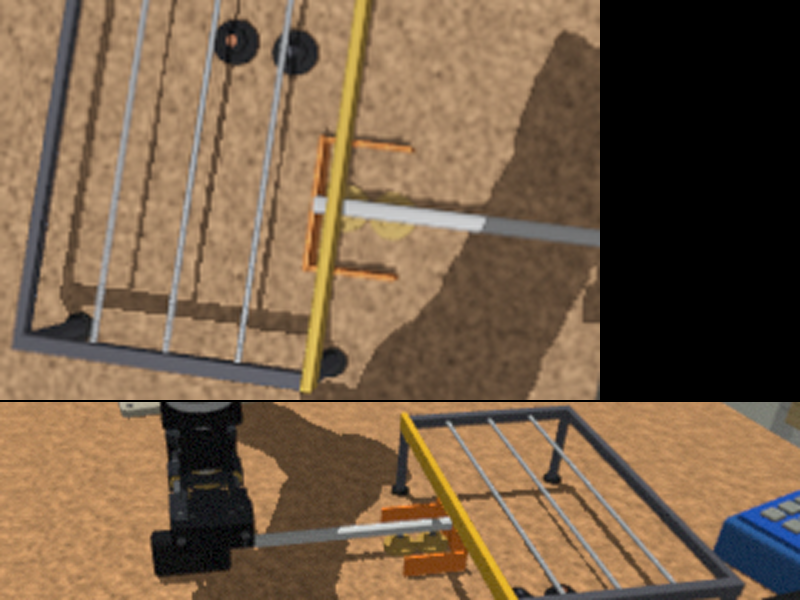

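Both hubs are moving with the blade. I'll continue the drag about 110 mm.

```bash
python3 -m pendant '[[0.03,0,0,0,0,0],[0.05,0,0,0,0,0],[0.06,0,0,0,0,0],[0.06,0,0,0,0,0],[0.06,0,0,0,0,0],[0.06,0,0,0,0,0],[0.06,0,0,0,0,0],[0.06,0,0,0,0,0],[0.05,0,0,0,0,0],[0.03,0,0,0,0,0],[0.02,0,0,0,0,0],[0,0,0,0,0,0]]'
python3 st.py
```

```text
time_s: 14.22
tcp_pos: [0.4828, -0.172, 0.0114]
eef_rot: [0.464, -0.532, 0.533, -0.466]
ft_force: [0.3, 6.1, 9.0]
grip_width: 0.0256
14.22 tcp [ 0.4828 -0.172   0.0114] x [-0.134 -0.991 -0.002] y [ 0.003  0.002 -1.   ] z [ 0.991 -0.134  0.003] f [0.3 6.1 9. ] w 0.0256 q [-0.38  0.39  0.74  2.   -0.35  0.87  0.41]
```

```bash
python3 -m pendant '[[0,-0.006,0,0,0,0],[0,0,0,0,0,0]]'
python3 -m pendant '[[0,0,0,0,0,0],[0,0,0,0,0,0],[0,0,0,0,0,0],[0,0,0,0,0,0],[0,0,0,0,0,0],[0,0,0,0,0,0]]' 80
python3 -m pendant '[[0,-0.05,0,0,0,0],[0,-0.1,0,0,0,0],[0,-0.2,0,0,0,0],[0,-0.25,0,0,0,0],[0,-0.25,0,0,0,0],[0.2,0,0,0,0,0],[0.25,0,0,0,0,0],[0.25,0,0,0,0,0],[0.2,0,0,0,0,0],[0,0,0,0,0,0],[0,0,0,0,0,0]]'
python3 - <<'E'
from h import *
import st
s=snap('top','t6');s2=snap('scene','s6')
c=np.zeros((600,800,3),np.uint8)
c[:330,:800]=cv2.resize(s['frame'][170:285,180:459],(800,330),interpolation=cv2.INTER_CUBIC)
c[335:598,:700]=cv2.resize(s2['frame'][150:255,80:360],None,fx=2.5,fy=2.5,interpolation=cv2.INTER_CUBIC)[:263]
cv2.imwrite('pics/c6.png',c)
E
```

```text
time_s: 14.48
tcp_pos: [0.4808, -0.173, 0.0114]
eef_rot: [-0.465, 0.533, -0.533, 0.465]
ft_force: [0.5, 2.0, 0.4]
grip_width: 0.0256
time_s: 15.22
tcp_pos: [0.4808, -0.1732, 0.0115]
eef_rot: [-0.465, 0.533, -0.533, 0.465]
ft_force: [-0.4, 0.3, -0.3]
grip_width: 0.076
time_s: 16.6
tcp_pos: [0.4565, -0.3512, 0.1817]
eef_rot: [-0.465, 0.533, -0.533, 0.465]
ft_force: [-0.3, -0.2, 0.2]
grip_width: 0.08
16.6 tcp [ 0.4565 -0.3512  0.1817] x [-0.136 -0.991 -0.   ] y [ 0.  0. -1.] z [ 0.991 -0.136  0.   ] f [-0.3 -0.2  0.2] w 0.08 q [-0.18  0.34  0.93  1.69 -0.29  1.25  0.68]Traceback (most recent call last):
  File "<stdin>", line 6, in <module>
ValueError: could not broadcast input array from shape (262,700,3) into shape (263,700,3)
```

```bash
python3 - <<'E'
from h import *
s=load('t6');s2=load('s6')
c=np.zeros((600,800,3),np.uint8)
c[:330,:800]=cv2.resize(s['frame'][170:285,180:459],(800,330),interpolation=cv2.INTER_CUBIC)
c[335:597,:700]=cv2.resize(s2['frame'][150:255,80:360],(700,262),interpolation=cv2.INTER_CUBIC)
cv2.imwrite('pics/c6.png',c)
E
```

```text
(no output)
```

View pics/c6.png

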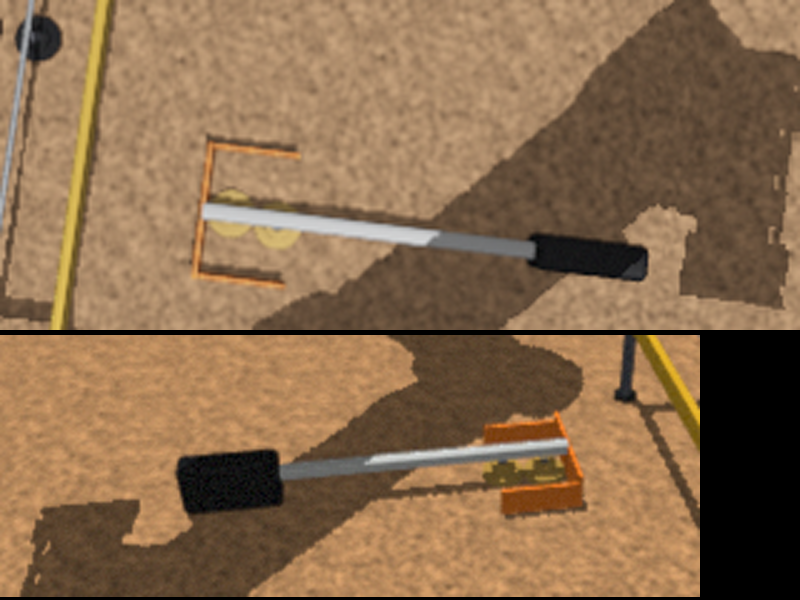

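Both hubs lie upright inside the scoop head, at top-crop (233,212) and (278,228). The rail is far off at x of about 80–100, the scoop is flat and the gripper is away. I'm handing in.

```bash
python3 - <<'E'
from h import *
s=load('t6')
for u,v in((233,212),(278,228),(206,208)): print(ray(s,180+u/2.867,170+v/2.87,.01).round(3))
print(env.sign_off())
E
```

```text
[0.513 0.066 0.01 ]
[0.5   0.032 0.01 ]
[0.516 0.086 0.01 ]
the job is handed in; nothing more can be done
None
```

I drew both brass hubs out onto the open bench with the scoop and handed the job in at about 16.7 s; there was no verdict.

- **What I did:** I gripped the scoop by its black grip and carried the head in under the rail. I lowered the blade behind the deeper hub, dragged both hubs straight out, then let go and backed the gripper away.
- **Hubs:** In the last pictures both stand upright inside the scoop head, at about (0.513, 0.066) and (0.500, 0.032). The yellow edge is at about y = 0.165 there, so the nearer hub's rim is roughly 80 mm clear. The black hubs were not touched.
- **Scoop and forces:** The scoop lies flat on the bench with the gripper clear of it. The highest wrist force I read was about 20 N, from one light press of the scoop onto the bench. I saw no sign of contact with the rack, but forces were read only at the end of each move.
- **Disagreements:** While lifted, the scoop head looked about 6 mm lower than level in one picture, but not in the next. After the first lowering, the wrist still carried the scoop's full weight, so I lowered it 1.2 mm more to seat it.

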